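Snap the long kit board onto its standoffs

ROBOT

A 6-joint arm with a two-finger parallel gripper is mounted at the origin on the work surface. World frame = base frame: x ahead of the robot, y to its left, z up, the work surface at z = 0. Lengths are in m, angles in rad, forces in N, time in s.
With the tool pointing down it reaches from about 0.3 to 0.875 m from the base axis. Payload 6.4 kg.
Tool frame: the origin (TCP) lies midway between the tips of the shut fingers; the grasp point (between the pads) lies 19 mm behind it; y points along the fingers, x is the direction in which the jaws open and shut, and the axes are right-handed (so a half turn about y gives the same grasp; the last joint's range is limited). The gripper opens to 85 mm and grips with 20 to 120 N. Pads are 22 mm wide; open, the fingers measure 114 mm over their backs; the gripper's body (76 mm by 85 mm) begins 54 mm behind the grasp point. The pads swing forward as they close: fully open they stand 13 mm farther back than shut.
Start: joints at [-1.509, 0.181, 1.607, -0, 1.354, -0.206], TCP at [0.152, -0.555, 0.231] pointing down, gripper open.
Joint ranges: [-2.99, 2.99], [-0.89, 2.07], [0.3, 2.58], [-1.14, 4.28], [0, 2.63], [-3.12, 3.12]. Speed limits (rad/s): [2.57, 2.57, 3.01, 3.14, 3.14, 3.14].

INTERFACE

Orientations are given as a unit quaternion [w, x, y, z].
In Python, from bench import ctrl gives the robot as it stands.
- The arm moves only by the tool step_arm, never from a script. Its argument "commands" is a list of rows, each a list of 7 numbers: the turn, a rotation vector about the tool's x, y, z in units of 6 degrees (1.0 is 6 degrees), then the shift along the tool's x, y, z in units of 30 mm (1.0 is 30 mm), then the opening, from 0 (shut) to 1 (fully open). A call has 1 to 10 rows; each row shifts and turns the commanded pose from where the row before left it, along the tool's axes as they then stand; what a row does not reach is not made up. A row lasts 1/10 s, in which the tool goes at most 50 mm and 8.59 degrees, less where a joint would pass 70% of its speed; a pose out of reach is approached as far as the arm can. A call with a number of a shift or a turn outside -1 to 1 is refused whole. A call with a gripper value outside its range is refused whole. The fingers move at their own pace and stop on an object; the grip force is fixed at half the most. Time passes only in rows, so rows that do not move let the fingers close. It gives the time, the measured TCP pose, the force and the opening at its end, in the units of the state.
- ctrl.get_obs(): the state, without advancing time (a new reading comes with each control period).
- ctrl.camera(name): name is "scene" or "top" or "wrist"; returns (picture, depth): 480x640x3 uint8, blue, green, red; 480x640 float32, m along the optical axis (not along the pixel's ray), 0 where there is no reading.
- ctrl.get_calibration(name): a dict with "intrinsics" (3x3 intrinsics, pixels), "R" (3x3) and "t" (3): a world point X has camera coordinates R X + t. Camera axes: x right, y down, z forward; pixel columns grow to the right and rows downward; lengths in m; the calibration is good to about 2 mm. The wrist camera is an equidistant fisheye: a pixel r from the principal point sees the ray r / f radians off the axis. A picture is of the moment at which its call begins: read the wrist's pose just before it. get_calibration takes no time and is no camera call; for the wrist camera it gives the pose at the moment of the call.
- ctrl.hand_in(): hands the job in, once; it reports no verdict.
Trained networks look in the newest picture that a camera, given by its name, has taken for a name from the list of things; names that differ only in an ending like _2 or _b are one class to them, and where a whole thing is asked for, a point or a joint stands for the part that bears it (a point fixed in the world has none). Each returns a list of dicts, best first, with "p" (0 to 1); they miss things now and then, are a little off and sometimes report something else, mostly with a low value. They report only what shows in the picture. A call takes as long as a camera call. They do not tell look-alikes from the thing itself.
- ctrl.boxes_of(thing, camera): "point" ([x, y, z] in m, in the coordinates of the camera as it stood for that picture, good to about 4 mm: the middle of the surface that is visible of it).
- ctrl.silhouettes(thing, camera): "pixels" (480x640 bool, what is visible of it).
The state is a dict: "time_s": time; "q": joint angles; "dq": joint speeds; "joint_efforts": joint torques, N m; "eef_pos": TCP position; "eef_rot": TCP orientation; "wrist_force": force on the tool from outside, world axes, zero at the start; "torque": the same for the moment, N m; "opening": opening from 0.0 (shut) to 1.0 (fully open).
Only numpy, scipy, OpenCV 4.12 (cv2) and the standard library are available. Lean on these libraries where they do the work, as an engineer would, in place of code of your own. Each camera call takes 0.05 s, during which the arm holds its last target.

TASK

On this electronics kit table two green circuit boards stand loose on the barbed tips of their white posts. Press the long rectangular one down until it has clicked past the barbs of all four posts and lies level, fully home on the shoulders of the posts, then let go of it. Leave the square board as it is, still loose on its tips.

Things in the scene. Friction and masses are not known exactly. Their poses are not given: they have to be found in the camera images.
- long_base: Fixed plywood plate under the long board, 144 x 90 x 8 mm; origin at the centre of its underside on the table, x along its long side, z up. Four white posts at x +-52, y +-26 mm: 14 mm thick up to a shoulder 24 mm above the table, then a 6.6 mm neck with a sprung barb, top at 40.5 mm. The base with a bowl and no board is a bystander. The three bases stand in any order.
- long_board_centre (a point): Centre of the long green board, 120 (x) x 70 (y) x 4 mm, z up, loose on its base's barbs: 36.5 mm above the table, 26 mm once home. A 36 x 36 x 7 mm display sits mid-board; the ends are bare: press at y 0, x about +34 and -34 mm; each clicks that end's two posts at 5 to 10 N, then it stops hard within 10 mm (2 mm early while the other end is up). Corner holes 9 mm at x +-52, y +-26.
- square_board_centre (a point): Centre (half-way through its thickness) of the square green board, 70 x 70 x 4 mm, with a round black 18 mm part on it, loose on the barbs of its own four posts, centre 36.5 mm above the table, on a plywood base 90 x 90 mm; x, y along its sides, z up. It stays as it is.
Not all that is in view belongs to the job. Leave any orange or purple look-alike of the part that bears long_board_centre alone.

How it is judged:
By the outcome, as a careful person would: the job done as asked, in the order asked, and still so for the second after the job is handed in, with the robot touching nothing.
It also fails if it takes over 38 s, if anything falls off the work surface, if the arm or the gripper's body presses on something with over 40 N, if the wrist force passes 120 N, or if a joint passes its speed limit or range.

## Working session

There is one attempt and no reset: what is moved stays moved. The work goes in short steps, Python scripts to look and compute and a tool call to move; the robot and the scene stay as the last step left them, time stands still between calls to the robot, and variables do not carry over. Pictures are saved under pics/ and viewed, and the job is handed in when it is done.

Besides the shell and the picture viewer there is one more tool, called after ">>>" as name(argument=value, ...), one argument or row to a line, values as JSON. step_arm: Moves the arm, as the interface text tells. Its arguments: {"type":"object","properties":{"commands":{"type":"array"}},"required":["commands"]}

```bash
mkdir -p pics; python3 - <<'E'
from bench import ctrl
import cv2,numpy as np
o=ctrl.get_obs();print(o['time_s'],o['eef_pos'],o['eef_rot'],o['opening'],o['wrist_force'])
for n in ['scene','top']:
    im,d=ctrl.camera(n);cv2.imwrite(f'pics/{n}0.png',im);np.savez(f'{n}0.npz',im=im,d=d)
    c=ctrl.get_calibration(n);R=np.array(c['R']);t=np.array(c['t'])
    for th in ['long_board_centre','square_board_centre','long_base']:
        for b in ctrl.boxes_of(th,n)[:3]:
            print(n,th,b['p'],np.round(R.T@(np.array(b['point'])-t),4))
E
```

```text
0.0 [ 0.1521487  -0.55394604  0.2303955 ] [ 0.56274232 -0.56180189  0.42916853 -0.42838545] 1.0034547073946047 [0.59039173 0.81075909 0.27671917]
scene long_board_centre 0.96 [ 0.5574 -0.2825  0.0357]
scene long_board_centre 0.86 [ 0.3729 -0.3398  0.0034]
scene long_board_centre 0.62 [0.6252 0.0284 0.0042]
scene square_board_centre 0.56 [0.5829 0.2068 0.042 ]
scene long_base 0.74 [ 0.5984 -0.3018  0.0067]
top long_board_centre 0.72 [ 0.3719 -0.3341  0.0033]
top long_board_centre 0.69 [0.6256 0.0385 0.0021]
top long_board_centre 0.59 [ 0.5534 -0.2789  0.0407]
top square_board_centre 0.66 [0.577  0.2085 0.0342]
top long_base 0.61 [ 0.5371 -0.2503  0.0078]
```

View pics/top0.png

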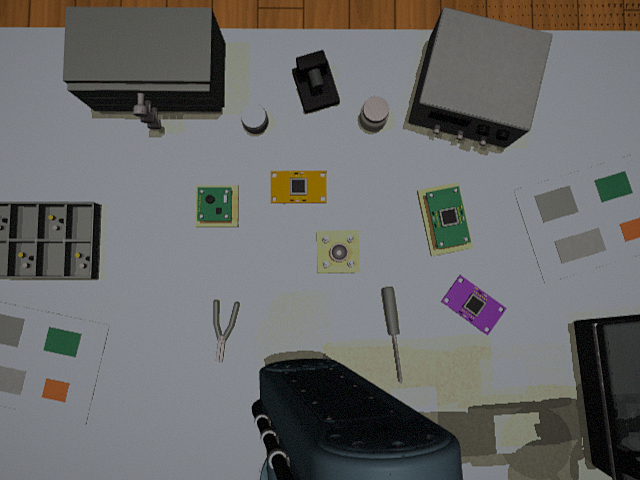

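View pics/scene0.png

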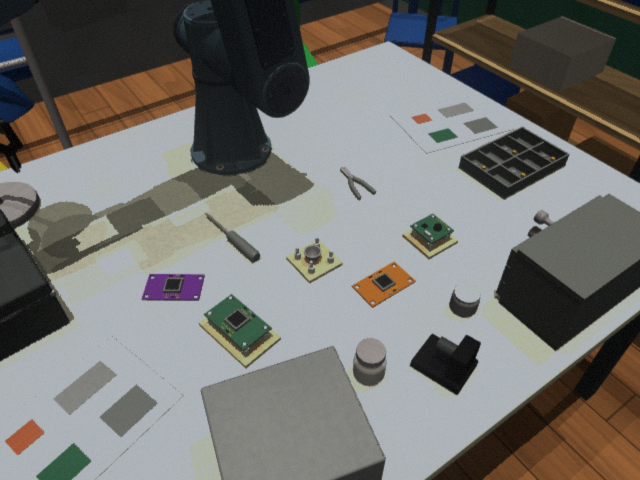

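The top view shows the long green board at about (447,217), the square one at (215,205), and the orange and purple look-alikes lying flat. Next I'll measure the board's pose from its green pixels in both views.

```bash
cat > h.py <<'E'
import cv2,numpy as np
from bench import ctrl
from scipy.spatial.transform import Rotation as Ro
def pix2plane(n,uv,z,c=None):
    c=c or ctrl.get_calibration(n);K,R,t=[np.array(c[k]) for k in('intrinsics','R','t')]
    rays=np.c_[(uv-[K[0,2],K[1,2]])/[K[0,0],K[1,1]],np.ones(len(uv))]@R
    o=-R.T@t
    return o+rays*((z-o[2])/rays[:,2])[:,None]
def board(n,im,guess,z=0.0385):
    hsv=cv2.cvtColor(im,cv2.COLOR_BGR2HSV)
    m=cv2.inRange(hsv,(50,80,30),(90,255,255))
    v,u=np.nonzero(m);P=pix2plane(n,np.c_[u,v].astype(float),z)
    k=np.linalg.norm(P[:,:2]-guess,axis=1)<.08
    u,v=u[k],v[k]; mm=np.zeros_like(m);mm[v,u]=255
    cs=cv2.findContours(mm,cv2.RETR_EXTERNAL,cv2.CHAIN_APPROX_NONE)[0]
    cc=max(cs,key=cv2.contourArea)[:,0].astype(float)
    Q=pix2plane(n,cc,z)[:,:2]
    r=cv2.minAreaRect((Q*1000).astype(np.float32));return r,cv2.boxPoints(r)
E
python3 - <<'E'
from h import *
for n in['top','scene']:
    im=np.load(n+'0.npz')['im'];print(n)
    for g in [(.556,-.281),(.58,.207)]:
        r,b=board(n,im,np.array(g));print(r,b.round(1).tolist())
o=ctrl.get_obs();print(Ro.from_quat(np.roll(o['eef_rot'],-1)).as_matrix().round(3))
E
```

```text
top
((551.8866577148438, -277.2154235839844), (119.35022735595703, 70.52233123779297), 11.481613159179688) [[486.3999938964844, -254.5], [500.3999938964844, -323.6000061035156], [617.4000244140625, -299.8999938964844], [603.2999877929688, -230.8000030517578]]
((575.74267578125, 210.30384826660156), (67.22492218017578, 69.278564453125), 0.3936542868614197) [[541.9000244140625, 244.6999969482422], [542.4000244140625, 175.39999389648438], [609.5999755859375, 175.89999389648438], [609.0999755859375, 245.1999969482422]]
scene
((556.586669921875, -278.53424072265625), (118.33802032470703, 68.51068115234375), 11.846785545349121) [[491.6000061035156, -257.20001220703125], [505.70001220703125, -324.20001220703125], [621.5, -299.8999938964844], [607.5, -232.89999389648438]]
((581.8914794921875, 206.8028564453125), (68.03856658935547, 67.28033447265625), 0.4722875952720642) [[547.5999755859375, 240.1999969482422], [548.2000122070312, 172.89999389648438], [616.2000122070312, 173.39999389648438], [615.5999755859375, 240.6999969482422]]
[[ 0.265  0.     0.964]
 [-0.964  0.     0.265]
 [-0.    -1.     0.   ]]
```

```bash
python3 - <<'E'
from h import *
d=np.load('top0.npz')['d'];c=ctrl.get_calibration('top');K,R,t=[np.array(c[k]) for k in('intrinsics','R','t')]
for u,v in [(580,330),(585,400),(610,330),(615,400),(630,440),(600,470),(590,360),(540,420),(500,440),(390,310),(447,217),(465,200)]:
    z=d[v,u];p=np.array([(u-K[0,2])/K[0,0],(v-K[1,2])/K[1,1],1])*z
    print(u,v,(R.T@(p-t)).round(3))
im,_=ctrl.camera('wrist');cv2.imwrite('pics/w0.png',im)
E
```

```text
580 330 [ 0.321 -0.547  0.034]
585 400 [ 0.175 -0.563  0.012]
610 330 [ 0.329 -0.559  0.131]
615 400 [ 0.199 -0.566  0.128]
630 440 [ 0.125 -0.592  0.126]
600 470 [ 0.03  -0.596 -0.001]
590 360 [ 0.263 -0.555  0.057]
540 420 [ 0.132 -0.472  0.004]
500 440 [ 0.09  -0.39  -0.001]
390 310 [ 0.358 -0.158  0.027]
447 217 [ 0.551 -0.274  0.045]
465 200 [ 0.594 -0.325 -0.004]
```

View pics/w0.png

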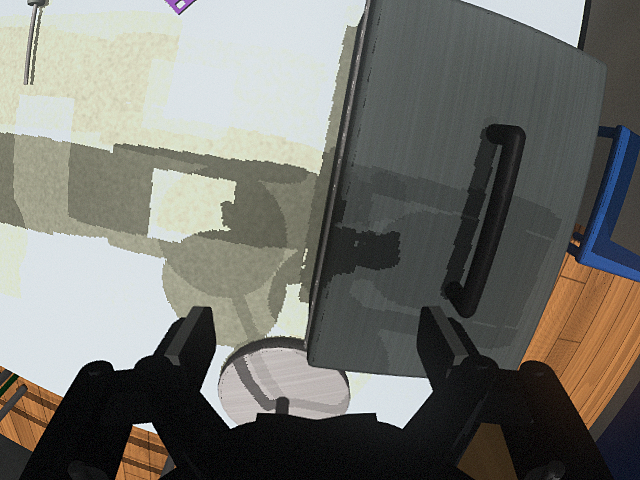

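>>> step_arm(
  commands=[
    [0, 0, 0, -0.8, 0, 0.3, 0],
    [0, 0, 0, -0.8, 0, 1, 0],
    [0, 0, 0, -0.8, 0, 1, 0],
    [0, 0, 0, -0.6, 0, 1, 0],
    [0, 0, 0, -0.6, 0, 1, 0],
    [0, 0, 0, -0.5, 0, 1, 0],
    [0, 0, 0, -0.5, 0, 1, 0],
    [0, 0, 0, -0.4, 0, 1, 0],
    [0, 0.3, 0, -0.2, 0, 1, 0],
    [0, 0.3, 0, 0, 0, 1, 0],
  ],
)

```text
time_s: 1.45
eef_pos: [0.3812, -0.3299, 0.2316]
eef_rot: [-0.548, 0.548, -0.446, 0.447]
wrist_force: [-1.2, -0.4, 0.7]
opening: 0.001
```

>>> step_arm(
  commands=[
    [0, 0, 0, 0, 0.5, 1, 0],
    [0, 0, 0, 0, 0.5, 1, 0],
    [0, 0, 0, 0, 0.5, 1, 0],
    [0, 0, 0, 0, 0.5, 1, 0],
    [0, 0, 0, 0, 0, 0, 0],
    [0, 0, 0, 0, 0, 0, 0],
  ],
)

```text
time_s: 2.05
eef_pos: [0.4976, -0.3062, 0.1706]
eef_rot: [-0.549, 0.549, -0.446, 0.445]
wrist_force: [-0.7, 0.4, 0.5]
opening: -0.0
```

```bash
cat >> h.py <<'E'
def goal(g,ang=None):
    o=ctrl.get_obs();M=Ro.from_quat(np.roll(o['eef_rot'],-1)).as_matrix()
    print('t',o['time_s'],'tcp',np.round(o['eef_pos'],4),'F',np.round(o['wrist_force'],1),'open',round(o['opening'],3))
    print(M.round(3).tolist(),'x ang',np.degrees(np.arctan2(M[1,0],M[0,0])).round(2))
    print('units',(M.T@(np.array(g)-o['eef_pos'])/.03).round(3))
E
python3 - <<'E'
from h import *
goal([.521,-.285,.10])
im,d=ctrl.camera('wrist');cv2.imwrite('pics/w1.png',im);np.savez('w1.npz',im=im,d=d)
im,d=ctrl.camera('top');cv2.imwrite('pics/t1.png',im)
E
```

```text
t 2.05 tcp [ 0.4976 -0.3062  0.1706] F [-0.7  0.4  0.5] open -0.0
[[0.205, -0.001, 0.979], [-0.979, 0.001, 0.205], [-0.001, -1.0, -0.001]] x ang -78.18
units [-0.53   2.353  0.91 ]
```

View pics/w1.png

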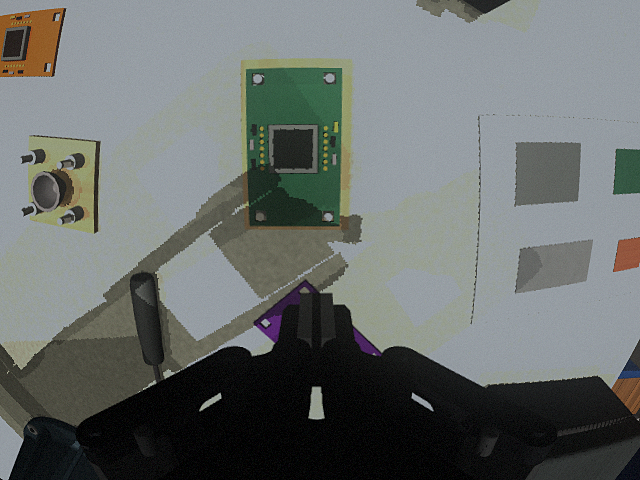

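The wrist view shows the board aligned with the jaws. The post tips are at about (258,79), (329,77), (260,217) and (328,217), and the display is at (293,149).

```bash
python3 - <<'E'
from h import *
c=ctrl.get_calibration('wrist');K,R,t=[np.array(c[k]) for k in('intrinsics','R','t')]
uv=np.array([[258,79],[329,77],[260,217],[328,217],[293,149]],float)
x=(uv-[K[0,2],K[1,2]])/[K[0,0],K[1,1]];th=np.linalg.norm(x,axis=1)
r=np.c_[x/th[:,None]*np.sin(th)[:,None],np.cos(th)]@R;o=-R.T@t
for i,z in enumerate([.0405]*4+[.0455]):
    uv[i];print((o+r[i]*(z-o[2])/r[i,2]).round(4))
im=cv2.imread('pics/t1.png')
print(board('top',im,np.array([.556,-.281]))[0])
E
```

```text
[ 0.5991 -0.2441  0.0405]
[ 0.6102 -0.2944  0.0405]
[ 0.4964 -0.2644  0.0405]
[ 0.507  -0.3157  0.0405]
[ 0.553  -0.2797  0.0455]
((552.09130859375, -277.1631774902344), (118.53872680664062, 70.08539581298828), 11.248714447021484)
```

>>> step_arm(
  commands=[
    [0, 0, 0, -0.25, 0.7, 0.44, 0],
    [0, 0, 0, -0.26, 0.8, 0.44, 0],
    [0, 0, 0, 0, 0.8, 0, 0],
    [0, 0, 0, 0, 0.8, 0, 0],
    [0, 0, 0, 0, 0.6, 0, 0],
    [0, 0, 0, 0, 0.2, 0, 0],
    [0, 0, 0, 0, 0, 0, 0],
  ],
)

```text
time_s: 2.85
eef_pos: [0.5197, -0.2867, 0.0543]
eef_rot: [-0.548, 0.548, -0.447, 0.446]
wrist_force: [-0.5, -0.1, -0.8]
opening: -0.001
```

```bash
python3 - <<'E'
from h import *
goal([.5202,-.2858,.0385])
im,d=ctrl.camera('wrist');cv2.imwrite('pics/w2.png',im)
E
```

```text
t 2.85 tcp [ 0.5197 -0.2867  0.0543] F [-0.5 -0.1 -0.8] open -0.001
[[0.203, -0.001, 0.979], [-0.979, 0.0, 0.203], [-0.0, -1.0, -0.0]] x ang -78.32
units [-0.027  0.528  0.024]
```

View pics/w2.png

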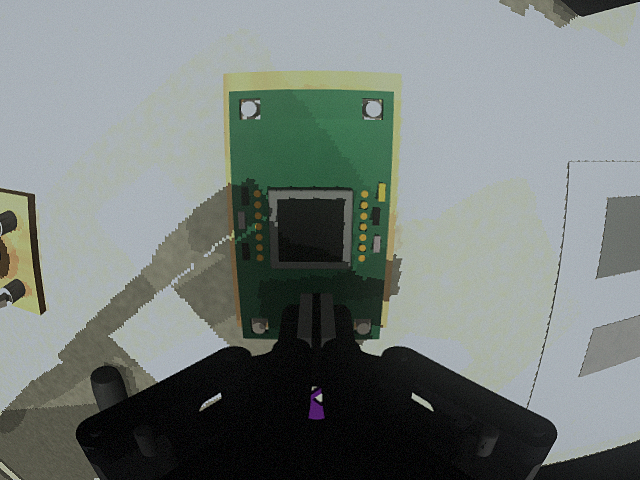

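The shut fingers sit mid-width between the display and the near posts. I'll go down slowly.

>>> step_arm(
  commands=[
    [0, 0, 0, 0, 0.25, 0, 0],
    [0, 0, 0, 0, 0.2, 0, 0],
    [0, 0, 0, 0, 0.05, 0, 0],
    [0, 0, 0, 0, 0.05, 0, 0],
    [0, 0, 0, 0, 0, 0, 0],
  ],
)

```text
time_s: 3.4
eef_pos: [0.5205, -0.2864, 0.0378]
eef_rot: [-0.549, 0.549, -0.446, 0.446]
wrist_force: [0.2, -0.1, 0.4]
opening: 0.001
```

>>> step_arm(
  commands=[
    [0, 0, 0, 0, 0.05, 0, 0],
    [0, 0, 0, 0, 0.05, 0, 0],
    [0, 0, 0, 0, 0, 0, 0],
  ],
)

```text
time_s: 3.7
eef_pos: [0.521, -0.2869, 0.0357]
eef_rot: [-0.549, 0.549, -0.446, 0.447]
wrist_force: [-1.3, 0.3, 4.6]
opening: 0.001
```

>>> step_arm(
  commands=[
    [0, 0, 0, 0, 0.06, 0, 0],
    [0, 0, 0, 0, 0, 0, 0],
  ],
)

```text
time_s: 3.9
eef_pos: [0.5206, -0.2865, 0.0331]
eef_rot: [0.549, -0.549, 0.446, -0.446]
wrist_force: [0.1, -0.8, 0.1]
opening: 0.003
```

>>> step_arm(
  commands=[
    [0, 0, 0, 0, 0.06, 0, 0],
    [0, 0, 0, 0, 0, 0, 0],
  ],
)

```text
time_s: 4.1
eef_pos: [0.5204, -0.2863, 0.031]
eef_rot: [0.549, -0.548, 0.446, -0.446]
wrist_force: [-0.9, 0.2, 1.2]
opening: 0.001
```

>>> step_arm(
  commands=[
    [0, 0, 0, 0, 0.05, 0, 0],
    [0, 0, 0, 0, 0, 0, 0],
  ],
)

```text
time_s: 4.3
eef_pos: [0.5207, -0.2864, 0.0304]
eef_rot: [0.549, -0.549, 0.446, -0.446]
wrist_force: [-1.5, 2.0, 7.6]
opening: 0.002
```

The near end clicked and stopped hard at z 0.0304, the expected early stop. Now the other end.

>>> step_arm(
  commands=[
    [0, 0, 0, 0, -0.6, 0, 0],
    [0, 0, 0, 0, -0.5, 0, 0],
    [0, 0, 0, 0, 0, 0.6, 0],
    [0, 0, 0, 0, 0, 0.9, 0],
    [0, 0, 0, 0, 0, 0.75, 0],
    [0, 0, 0, 0, 0, 0, 0],
    [0, 0, 0, 0, 0, 0, 0],
  ],
)

```text
time_s: 5.0
eef_pos: [0.5864, -0.2724, 0.0626]
eef_rot: [-0.549, 0.549, -0.446, 0.446]
wrist_force: [-0.7, -0.3, 0.3]
opening: 0.004
```

```bash
python3 - <<'E'
from h import *
goal([.5868,-.2722,.0385])
im,d=ctrl.camera('scene');cv2.imwrite('pics/s3.png',cv2.resize(im[230:400,150:330],None,fx=4,fy=3.5))
E
```

```text
t 5.0 tcp [ 0.5864 -0.2724  0.0626] F [-0.7 -0.3  0.3] open 0.004
[[0.204, -0.0, 0.979], [-0.979, -0.0, 0.204], [-0.0, -1.0, -0.0]] x ang -78.21
units [-0.005  0.805  0.014]
```

View pics/s3.png

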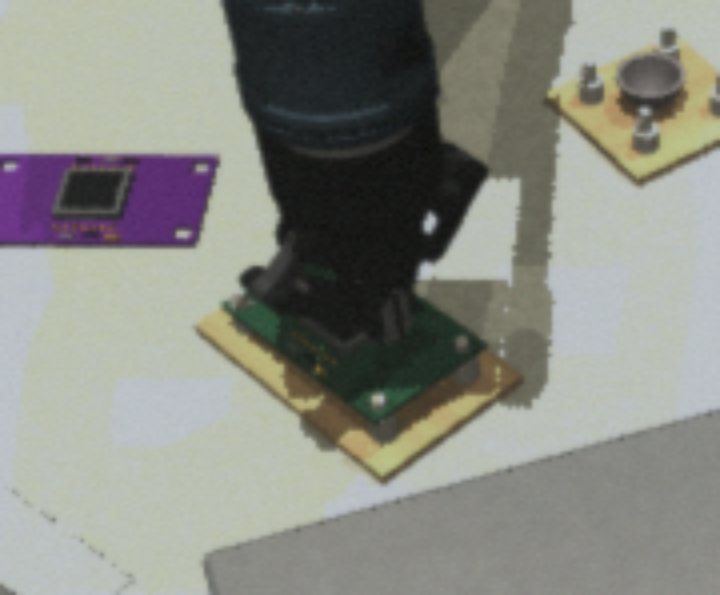

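The scene view shows the far end (near (420,400) in the crop) still up on its tips and the near end down. I'll press the far end.

>>> step_arm(
  commands=[
    [0, 0, 0, 0, 0.4, 0, 0],
    [0, 0, 0, 0, 0.3, 0, 0],
    [0, 0, 0, 0, 0.1, 0, 0],
    [0, 0, 0, 0, 0.05, 0, 0],
    [0, 0, 0, 0, 0, 0, 0],
  ],
)

```text
time_s: 5.55
eef_pos: [0.5862, -0.2726, 0.0368]
eef_rot: [-0.548, 0.548, -0.447, 0.446]
wrist_force: [0.7, -0.7, -0.4]
opening: -0.004
```

>>> step_arm(
  commands=[
    [0, 0, 0, 0, 0.06, 0, 0],
    [0, 0, 0, 0, 0.06, 0, 0],
    [0, 0, 0, 0, 0, 0, 0],
  ],
)

```text
time_s: 5.85
eef_pos: [0.5872, -0.2732, 0.0346]
eef_rot: [0.549, -0.549, 0.446, -0.447]
wrist_force: [-0.0, -0.2, 3.2]
opening: -0.001
```

>>> step_arm(
  commands=[
    [0, 0, 0, 0, 0.06, 0, 0],
    [0, 0, 0, 0, 0.06, 0, 0],
    [0, 0, 0, 0, 0, 0, 0],
  ],
)

```text
time_s: 6.15
eef_pos: [0.5864, -0.2725, 0.0298]
eef_rot: [-0.549, 0.549, -0.446, 0.446]
wrist_force: [0.3, 0.2, -0.6]
opening: 0.001
```

>>> step_arm(
  commands=[
    [0, 0, 0, 0, 0.05, 0, 0],
    [0, 0, 0, 0, 0, 0, 0],
  ],
)

```text
time_s: 6.35
eef_pos: [0.5863, -0.2725, 0.0281]
eef_rot: [-0.549, 0.549, -0.446, 0.446]
wrist_force: [0.2, -0.5, -0.9]
opening: 0.001
```

>>> step_arm(
  commands=[
    [0, 0, 0, 0, 0.04, 0, 0],
    [0, 0, 0, 0, 0, 0, 0],
  ],
)

```text
time_s: 6.55
eef_pos: [0.5863, -0.2726, 0.028]
eef_rot: [-0.548, 0.549, -0.446, 0.446]
wrist_force: [-3.0, 2.3, 7.9]
opening: -0.002
```

>>> step_arm(
  commands=[
    [0, 0, 0, 0, 0.03, 0, 0],
    [0, 0, 0, 0, 0, 0, 0],
  ],
)

```text
time_s: 6.75
eef_pos: [0.5863, -0.2726, 0.028]
eef_rot: [-0.548, 0.549, -0.446, 0.446]
wrist_force: [-5.7, 3.1, 13.5]
opening: 0.003
```

The far end is home (0.028). Back to the near end for its last 2 mm.

>>> step_arm(
  commands=[
    [0, 0, 0, 0, -0.6, 0, 0],
    [0, 0, 0, 0, -0.5, 0, 0],
    [0, 0, 0, 0, 0, -0.6, 0],
    [0, 0, 0, 0, 0, -0.9, 0],
    [0, 0, 0, 0, 0, -0.75, 0],
    [0, 0, 0, 0, 0, 0, 0],
  ],
)

```text
time_s: 7.35
eef_pos: [0.5186, -0.2869, 0.0601]
eef_rot: [-0.548, 0.548, -0.447, 0.447]
wrist_force: [1.1, 0.7, -0.7]
opening: 0.003
```

>>> step_arm(
  commands=[
    [0, 0, 0, 0, 0.4, 0, 0],
    [0, 0, 0, 0, 0.3, 0, 0],
    [0, 0, 0, 0, 0.2, 0, 0],
    [0, 0, 0, 0, 0.1, 0, 0],
    [0, 0, 0, 0, 0, 0, 0],
  ],
)

```text
time_s: 7.85
eef_pos: [0.5205, -0.286, 0.0287]
eef_rot: [0.549, -0.549, 0.446, -0.446]
wrist_force: [0.5, -0.9, -0.2]
opening: -0.0
```

>>> step_arm(
  commands=[
    [0, 0, 0, 0, 0.05, 0, 0],
    [0, 0, 0, 0, 0, 0, 0],
  ],
)

```text
time_s: 8.05
eef_pos: [0.5208, -0.2865, 0.0281]
eef_rot: [0.549, -0.549, 0.446, -0.446]
wrist_force: [0.4, -0.1, 1.3]
opening: 0.004
```

>>> step_arm(
  commands=[
    [0, 0, 0, 0, 0.04, 0, 0],
    [0, 0, 0, 0, 0, 0, 0],
  ],
)

```text
time_s: 8.25
eef_pos: [0.5209, -0.2865, 0.028]
eef_rot: [0.549, -0.549, 0.446, -0.446]
wrist_force: [-3.7, 2.7, 10.9]
opening: 0.001
```

>>> step_arm(
  commands=[
    [0, 0, 0, 0, 0.03, 0, 0],
    [0, 0, 0, 0, 0, 0, 0],
    [0, 0, 0, 0, -0.6, 0, 0],
    [0, 0, 0, 0, -0.8, 0, 0],
    [0, 0, 0, 0, -1, 0, 0],
    [0, 0, 0, 0, -1, -0.8, 0],
    [0, 0, 0, 0, -1, -1, 0],
    [0, 0, 0, 0, 0, -1, 0],
    [0, 0, 0, 0, 0, -0.6, 0],
    [0, 0, 0, 0, 0, 0, 0],
  ],
)

```text
time_s: 9.25
eef_pos: [0.419, -0.3075, 0.158]
eef_rot: [-0.548, 0.548, -0.447, 0.447]
wrist_force: [0.6, -0.6, -0.6]
opening: 0.001
```

```bash
python3 - <<'E'
from h import *
goal([.5868,-.2722,.0385])
im,d=ctrl.camera('scene');cv2.imwrite('pics/s4.png',cv2.resize(im[200:400,150:480],None,fx=2.4,fy=2.4))
for g in [(.556,-.281),(.58,.207)]:
    for z in (.0385,.028): print(z,board('scene',im,np.array(g),z)[0])
im,d=ctrl.camera('wrist');cv2.imwrite('pics/w4.png',im)
c=ctrl.get_calibration('wrist');K,R,t=[np.array(q) for q in(c['intrinsics'],c['R'],c['t'])]
v,u=np.mgrid[:480,:640];x=(u-K[0,2])/K[0,0];y=(v-K[1,2])/K[1,1];th=np.hypot(x,y)+1e-9
s=np.tan(th)/th
P=(np.stack([x*s,y*s,np.ones_like(x)],-1)*d[...,None]-t)@R
ax=np.array([.98,.2]);ay=np.array([-.2,.98])
L=P[...,:2]-[.5535,-.279];a=L@ax;b=L@ay
for a0 in(-.035,.035):
  for b0 in(-.025,.025):
    k=(abs(a-a0)<.008)&(abs(b-b0)<.006);print(a0,b0,k.sum(),np.median(P[...,2][k]).round(4))
E
```

```text
t 9.25 tcp [ 0.419  -0.3075  0.158 ] F [ 0.6 -0.6 -0.6] open 0.001
[[0.202, -0.0, 0.979], [-0.979, -0.0, 0.202], [0.0, -1.0, -0.0]] x ang -78.37
units [-0.028  3.982  5.718]
0.0385 ((564.385009765625, -281.10711669921875), (117.1532974243164, 67.6826400756836), 10.430130958557129)
0.028 ((557.0172119140625, -278.4499206542969), (118.61748504638672, 68.5285415649414), 10.430134773254395)
0.0385 ((581.7305297851562, 206.4169464111328), (67.69617462158203, 68.07149505615234), 89.98455047607422)
0.028 ((574.5795288085938, 215.16729736328125), (68.54229736328125, 68.92224884033203), 89.98460388183594)
-0.035 -0.025 358 0.0286
-0.035 0.025 348 0.0287
0.035 -0.025 220 0.0286
0.035 0.025 224 0.0287
```

View pics/s4.png

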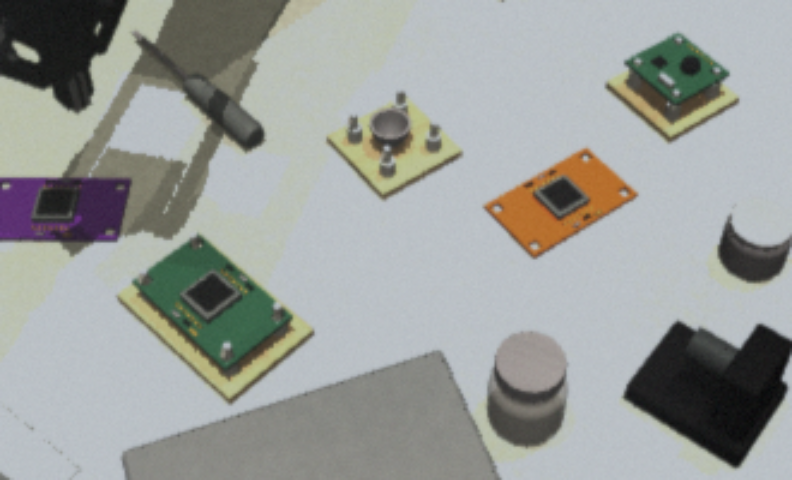

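View pics/w4.png

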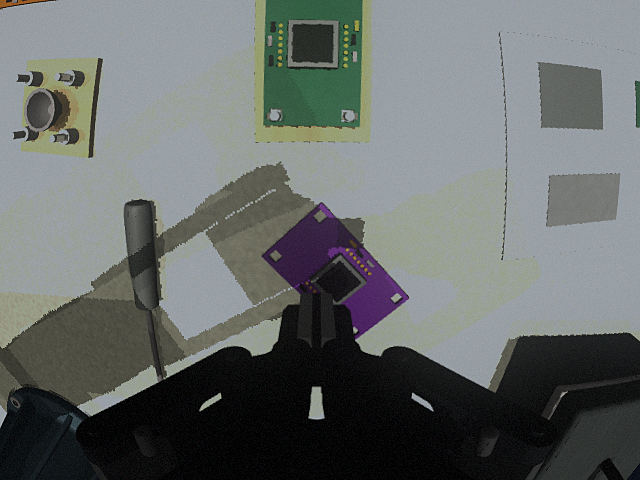

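The long board is down and level, with depth readings of 0.0286–0.0287 m at four spots and its post tips standing proud. The square board is unmoved and still up, and the arm is clear.

```bash
python3 -c "
from bench import ctrl
print(ctrl.hand_in())"
```

```text
the job is handed in; nothing more can be done
None
```

I pressed the long board fully home on all four posts, and the square board is untouched, still loose on its tips. The job is handed in, at about 9 s of the 38 s allowed.

- **Pressing:** With the fingers shut, I pressed the near end first. It clicked, then stopped 2 mm early as expected. I then pressed the far end home and went back to press the near end the rest of the way. Both ends stopped hard with the fingertips at z = 0.028 m, which is the board's top surface when home. The highest wrist force I read was about 15 N; I took no reading during one last small push at the near end.
- **Last checks:** Wrist-camera depth at four spots on the board read 0.0286–0.0287 m, so it lies level. The scene picture shows the post tips standing above the board. The square board's measured position matched the first picture to within 1 mm. The arm was clear, with wrist force at noise level.
- **Disagreement:** The top, scene and wrist views placed the long board's centre up to about 5 mm apart. I pressed at a position between them, and both presses worked. No check failed.

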